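# Pin the dry-fitted timber joint

### The job

Two timbers are dry-fitted crosswise on the bench. Take the long tapered pin with the tall wooden grip from the pin rack and push it down through the holes where the two timbers cross, so that it pins both together. Keep hold of it until its steel collar rests flat on the upper timber, fully home, then let go and leave it standing there.

Things in the scene. Friction and masses are not known exactly. Their poses are not given: they have to be found in the camera images.
- pin_grip (a point): Long joint pin: middle of its round wooden grip (30 mm across, 70 tall), on the axis, z up. It is 45 mm above the underside of the steel collar (52 mm across, 10 thick) and 130 mm above the tip of the tapered round steel shank (85 mm long, 12 mm across at the tip, 28 at the collar). About 0.3 kg. Hangs upright by its collar in one of the rack's three holes.
- rack: Plywood pin rack, fixed; origin under its centre. 270 mm along y, 70 along x, top 95 mm high, three 35 mm holes in a row along y at -90, 0, 90 mm. Any one holds the long pin (80 mm above the top); the others hold a stub pin (like it, but only 40 mm above the top) and a mushroom-headed awl (51 mm). Free space on both x sides.
- rail_hole (a point): Centre of the 35 mm round hole through the upper timber, at its top face, 95 mm above the bench, z up. This loose pale rail (240 mm along y, 88 wide, 40 thick, about 0.6 kg) sits in a 12 mm deep housing across the lower timber. Pin home: collar flat on this face, so pin_grip 45 mm above this point.
- timber_hole (a point): Centre of the matching 35 mm through hole (30 deep, 25 free below) in the fixed darker lower timber, 55 mm above the bench, hidden under the rail and within 6 mm of its hole; x runs along the timber (320 x 90 mm). Its other, uncovered hole 85 mm to -x is not to be used. A steel holdfast 120 mm high stands at its +x end.
Not all that is in view belongs to the job. What is shaped like the part that bears pin_grip but black or green is not meant.

How it is judged:
By the outcome, as a careful person would: the job done as asked, in the order asked, and still so for the second after the job is handed in, with the robot touching nothing.
It also fails if it takes over 38 s, if anything falls off the work surface, if the arm or the gripper's body presses on something with over 40 N, if the wrist force passes 120 N, or if a joint passes its speed limit or range.

### The arm

A 7-joint arm with a two-finger parallel gripper is mounted at the origin on the work surface. World frame = base frame: x ahead of the robot, y to its left, z up, the work surface at z = 0. Lengths are in m, angles in rad, forces in N, time in s.
With the tool pointing down it reaches from about 0.4 to 0.925 m from the base axis. Payload 5.6 kg.
Tool frame: the origin (TCP) lies between the finger pads; the fingertips stand 25 mm ahead of it and the grasp point (between the pads) lies 6 mm ahead of it; z points along the fingers, y is the line along which they close (so a half turn about z gives the same grasp; the last joint's range is limited). The gripper opens to 85 mm and grips with 20 to 120 N. Pads are 22 mm wide; open, the fingers measure 114 mm over their backs; the gripper's body (76 mm by 85 mm) begins 54 mm behind the grasp point. The pads swing forward as they close: fully open they stand 13 mm farther back than shut.
Start: joints at [-1.259, 0.468, -0.012, 1.603, 0.006, 1.071, -0.056], TCP at [0.226, 0.61, 0.256] pointing down, gripper open.
Joint ranges: [-2.53, 2.53], [-0.31, 2.02], [-1.57, 1.55], [0.28, 2.44], [-1.29, 4.43], [0.15, 1.84], [-2.92, 2.92]. Speed limits (rad/s): [2.57, 2.57, 3.14, 3.14, 3.14, 3.14, 3.14].

### API

Orientations are given as a unit quaternion [w, x, y, z].
In Python, from plant import r, eyes, workorder gives the robot as it stands. The module is installed in compiled form; this text tells all that it offers.
- The arm moves only by the tool arm_command, never from a script. Its argument "steps" is a list of rows, each an object of numbers: "hand": the opening in per cent of the stroke, from 0 (shut) to 100 (fully open); "x", "y", "z": the shift along the world's x, y, z in cm; "yaw": the turn about the world's z in degrees. A call has 1 to 5 rows; each row shifts and turns the commanded pose from where the row before left it; what a row does not reach is not made up. A row lasts 1/8 s, in which the tool goes at most 62.5 mm and 10.7 degrees, less where a joint would pass 70% of its speed; a pose out of reach is approached as far as the arm can. A call with a gripper value outside its range is refused whole. The fingers move at their own pace and stop on an object; the grip force is fixed at half the most. Time passes only in rows, so rows that do not move let the fingers close. It gives the time, the measured TCP pose, the force, the opening and the grip force at its end, in the units of the state.
- r.get_obs(): the state, without advancing time (a new reading comes with each control period).
- eyes.read_camera(name): name is "scene" or "side" or "wrist"; returns a dict with "color" (480x640x3 uint8, red, green, blue), "depth" (480x640 float32, m along the optical axis (not along the pixel's ray), 0 where there is no reading), "K" (3x3 intrinsics, pixels), "camera_from_world" (4x4, takes a point from world to camera coordinates); the wrist camera has in their place "mount" (4x4, takes a point from camera to tool coordinates, whose origin is the TCP and whose axes are the flange's). Camera axes: x right, y up, looking along -z (the intrinsics and any distortion apply to the point x, -y, -z); pixel columns grow to the right and rows downward; lengths in m; the calibration is good to about 2 mm. A picture is of the moment at which its call begins: read the wrist's pose just before it.
- workorder.hand_in(): hands the job in; it is judged then, once.
The state is a dict: "t": time; "joint_positions": joint angles; "joint_vel": joint speeds; "effort": joint torques, N m; "position": TCP position; "tcp_rot": TCP orientation; "ft_force": force on the tool from outside, world axes, zero at the start; "wrist_torque": the same for the moment, N m; "grip_width": finger opening in m; "grasp_force": force on a finger pad.
Only numpy, scipy, OpenCV 4.12 (cv2) and the standard library are available. Lean on these libraries where they do the work, as an engineer would, in place of code of your own. Each camera call takes 0.05 s, during which the arm holds its last target. There are 200 camera calls.

## Working session

There is one attempt and no reset: what is moved stays moved. The work goes in short steps, Python scripts to look and compute and a tool call to move; the robot and the scene stay as the last step left them, time stands still between calls to the robot, and variables do not carry over. Pictures are saved under pics/ and viewed, at most 10 in all, crops included, and the job is handed in when it is done.

Besides the shell and the picture viewer there is one more tool, called in YAML: its name, and indented under it one key for each argument. arm_command: Moves the arm, as the interface text tells. Its arguments: {"type":"object","properties":{"steps":{"type":"array","items":{"type":"object","properties":{"hand":{"type":"number"},"x":{"type":"number"},"y":{"type":"number"},"z":{"type":"number"},"yaw":{"type":"number"}}}}},"required":["steps"]}

```bash
mkdir -p pics
cat > h.py <<'E'
import numpy as np, cv2
from plant import r, eyes, workorder
from scipy.spatial.transform import Rotation as R
def cam(name):
    o=r.get_obs(); c=eyes.read_camera(name)
    if 'mount' in c:
        q=o['tcp_rot']; T=np.eye(4); T[:3,:3]=R.from_quat([q[1],q[2],q[3],q[0]]).as_matrix(); T[:3,3]=o['position']
        c['wfc']=T@np.array(c['mount'])
    else: c['wfc']=np.linalg.inv(c['camera_from_world'])
    return c
def save(c,f): cv2.imwrite('pics/'+f,cv2.cvtColor(c['color'],cv2.COLOR_RGB2BGR))
def ray(c,u,v):
    K=c['K']; d=np.array([(u-K[0,2])/K[0,0],-(v-K[1,2])/K[1,1],-1]); return c['wfc'][:3,3],c['wfc'][:3,:3]@d
def onz(c,u,v,z):
    o,d=ray(c,u,v); return o+d*(z-o[2])/d[2]
def cloud(c):
    K=c['K']; v,u=np.mgrid[:480,:640]; d=c['depth']
    p=np.stack([(u-K[0,2])/K[0,0]*d,-(v-K[1,2])/K[1,1]*d,-d],-1)
    return p@c['wfc'][:3,:3].T+c['wfc'][:3,3]
E
python3 - <<'E'
from h import *
o=r.get_obs(); print(o['t'],o['position'],o['tcp_rot'],o['grip_width'],o['ft_force'])
for n in ['scene','side','wrist']:
    c=cam(n); save(c,n+'0.png'); print(n,c['wfc'].round(3).tolist(),[k for k in c],np.array(c['K']).round(1).tolist()); np.savez(n+'0.npz',**{k:c[k] for k in('color','depth','K','wfc')})
E
```

```text
0.0 [0.22570298 0.60901104 0.25532494] [-9.69779632e-05  1.76514531e-01  9.84297625e-01 -8.92442383e-04] 0.08528391451298117 [-0.80446785 -0.16913396  0.39991735]
scene [[0.687, -0.553, 0.471, 1.035], [0.727, 0.514, -0.455, -0.587], [0.01, 0.655, 0.755, 0.92], [0.0, 0.0, 0.0, 1.0]] ['color', 'depth', 'K', 'camera_from_world', 'wfc'] [[573.3, 0.0, 320.8], [0.0, 573.3, 240.0], [0.0, 0.0, 1.0]]
side [[0.937, 0.167, -0.306, 0.124], [-0.349, 0.487, -0.801, -1.116], [0.015, 0.857, 0.515, 0.744], [0.0, 0.0, 0.0, 1.0]] ['color', 'depth', 'K', 'camera_from_world', 'wfc'] [[606.2, 0.0, 322.1], [0.0, 606.2, 239.2], [0.0, 0.0, 1.0]]
wrist [[0.347, -0.899, -0.268, 0.156], [0.938, 0.332, 0.101, 0.634], [-0.001, -0.286, 0.958, 0.374], [0.0, 0.0, 0.0, 1.0]] ['color', 'depth', 'K', 'mount', 'wfc'] [[406.0, 0.0, 315.5], [0.0, 406.0, 242.7], [0.0, 0.0, 1.0]]
```

View pics/scene0.png

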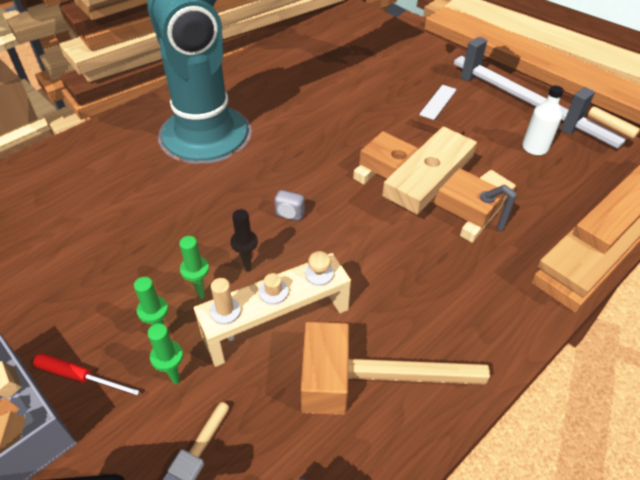

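View pics/side0.png

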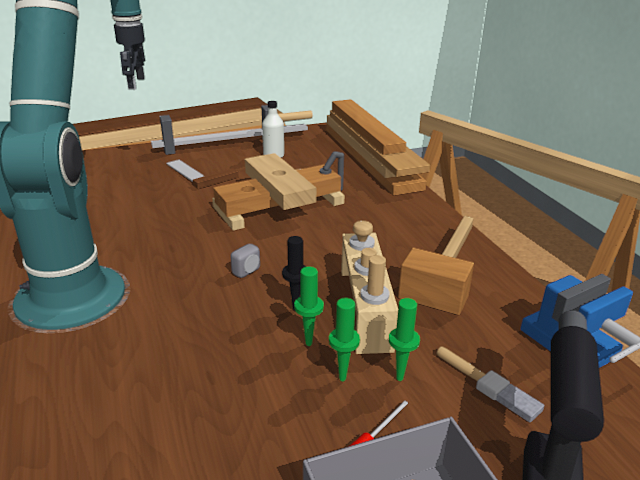

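The long pin is in the rack end nearest the green pins (scene 221,284; side 376,262), and the rail hole is at scene (432,161) and side (279,173).

Run:
```python
from h import *
C={}
for n in('scene','side'):
    z=np.load(n+'0.npz'); C[n]=dict(z)
def P(n,u,v,z): print(n,u,v,z,onz(C[n],u,v,z).round(4)[:2])
P('scene',221,284,.175);P('side',376,262,.175)
P('scene',432,161,.095);P('side',279,173,.095)
for n in C:
    p=cloud(C[n]); X,Y,Z=p[...,0],p[...,1],p[...,2]; hsv=cv2.cvtColor(C[n]['color'],cv2.COLOR_RGB2HSV)
    g=(hsv[...,0]>50)&(hsv[...,0]<70)&(hsv[...,1]>150)&(C[n]['depth']>0)
    k,l,s,ce=cv2.connectedComponentsWithStats(g.astype(np.uint8))
    for i in range(1,k):
        if s[i,4]>100: m=l==i; print('green',np.median(X[m]).round(3),np.median(Y[m]).round(3),Z[m].min().round(3),Z[m].max().round(3))
    # black pin, pale top of long pin
    for nm,(u,v) in dict(scene=dict(blk=(241,220),pin=(221,296)),side=dict(blk=(295,250),pin=(376,275)))[n].items(): print(n,nm,p[v,u].round(3))
    # rack top
    for nm,lo,hi,box in [('rack',.088,.100,dict(scene=(190,250,360,340),side=(335,225,400,325))[n]),('rail',.088,.100,dict(scene=(370,120,490,220),side=(240,150,320,210))[n]),('piTop',.168,.180,dict(scene=(205,270,240,300),side=(360,250,390,280))[n])]:
        x0,y0,x1,y1=box; m=np.zeros(Z.shape,bool); m[y0:y1,x0:x1]=1; m&=(Z>lo)&(Z<hi)&(C[n]['depth']>0)
        q=np.c_[X[m],Y[m]].astype(np.float32)
        if len(q)>20: print(n,nm,len(q),cv2.minAreaRect(q),np.median(Z[m]))
```

```text
scene 221 284 0.175 [ 0.529  -0.3197]
side 376 262 0.175 [ 0.5237 -0.332 ]
scene 432 161 0.095 [0.5194 0.2434]
side 279 173 0.095 [0.5204 0.2355]
green 0.419 -0.311 0.063 0.17
green 0.523 -0.432 0.007 0.17
scene blk [ 0.43  -0.203  0.162]
scene pin [ 0.539 -0.329  0.161]
scene rack 3699 ((0.5425865650177002, -0.2375609576702118), (0.28762996196746826, 0.19564954936504364), 47.66455841064453) 0.09574023398888165
scene rail 3101 ((0.5670419931411743, 0.2501816749572754), (0.18917535245418549, 0.24709945917129517), 7.9214935302734375) 0.09571099942105499
scene piTop 253 ((0.528571605682373, -0.32299575209617615), (0.029959961771965027, 0.02840973623096943), 17.249675750732422) 0.17534844161231056
green 0.402 -0.312 0.002 0.165
green 0.424 -0.416 0.0 0.165
green 0.517 -0.449 0.091 0.163
green 0.43 -0.418 0.007 0.094
green 0.522 -0.45 0.002 0.096
side blk [ 0.417 -0.209  0.149]
side pin [ 0.525 -0.333  0.148]
side rack 1505 ((0.5557159185409546, -0.23691479861736298), (0.2758724093437195, 0.07122784852981567), 73.80938720703125) 0.09420079189820241
side rail 1477 ((0.5215590596199036, 0.24113598465919495), (0.09229159355163574, 0.2520833909511566), 8.129345893859863) 0.0935129363328544
side piTop 161 ((0.5302930474281311, -0.324236124753952), (0.030156264081597328, 0.027969351038336754), 47.54826354980469) 0.17366919679540327
```

View pics/wrist0.png

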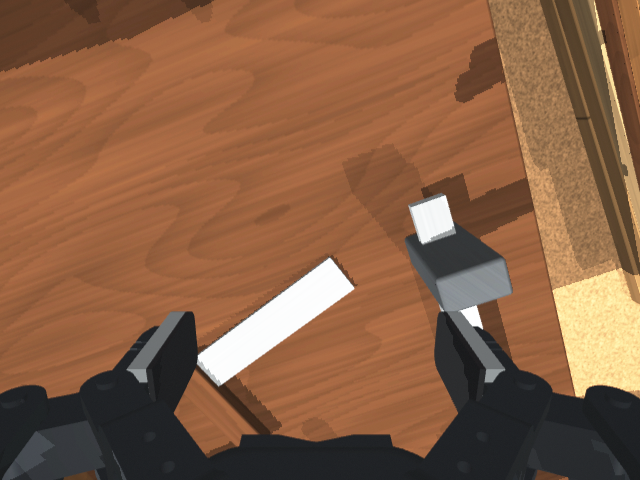

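The wrist view shows only the bench, a white strip at (275,320) and the clamp; nothing is in the way. The pin is at about (0.530,-0.324), the rail hole at about (0.5205,0.241), and the rack x axis lies at -16°. I'll swing over to the rack now.

arm_command:
  steps:
    - {"x": 3, "y": -5, "z": 1, "yaw": -5, "hand": 100}
    - {"x": 3, "y": -5, "yaw": -5, "hand": 100}
    - {"x": 3, "y": -5, "yaw": -5, "hand": 100}
    - {"x": 3, "y": -5, "yaw": -5, "hand": 100}
    - {"x": 3, "y": -5, "yaw": -5, "hand": 100}

```text
validation failed for argument at $.st...
```

arm_command:
  steps:
    - {"x": 3, "y": -5, "yaw": -5, "hand": 100}
    - {"x": 3, "y": -5, "yaw": -5, "hand": 100}
    - {"x": 3, "y": -5, "yaw": -5, "hand": 100}
    - {"x": 3, "y": -5, "yaw": -5, "hand": 100}
    - {"x": 1, "y": -6, "yaw": -5, "hand": 100}

```text
validation failed for argument at $.st...
```

arm_command:
  steps:
    - {"x": 1, "y": -6, "yaw": -6, "hand": 100}
    - {"x": 1, "y": -6, "yaw": -6, "hand": 100}
    - {"x": 0, "y": -6, "yaw": -6, "hand": 100}
    - {"x": 0, "y": -6, "yaw": -6, "hand": 100}
    - {"x": 0, "y": -6, "yaw": -6, "hand": 100}

```text
validation failed for argument at $.st...
```

arm_command:
  steps:
    - {"hand": 100, "x": 3, "y": -5, "z": 1, "yaw": -5}

```text
t: 0.28
position: [0.2522, 0.5614, 0.2646]
tcp_rot: [-0.001, 0.217, 0.976, -0.001]
ft_force: [1.4, -0.5, 0.8]
grip_width: 0.0852
grasp_force: 0.0
```

All keys are required in each row.

arm_command:
  steps:
    - {"hand": 100, "x": 3, "y": -5, "z": 0, "yaw": -5}
    - {"hand": 100, "x": 3, "y": -5, "z": 0, "yaw": -5}
    - {"hand": 100, "x": 3, "y": -5, "z": 0, "yaw": -5}
    - {"hand": 100, "x": 3, "y": -5, "z": 0, "yaw": -5}
    - {"hand": 100, "x": 3, "y": -5, "z": 0, "yaw": -5}

```text
t: 0.9
position: [0.4065, 0.3077, 0.2663]
tcp_rot: [0.0, 0.427, 0.904, 0.0]
ft_force: [0.2, 0.2, 0.8]
grip_width: 0.0853
grasp_force: 0.0
```

arm_command:
  steps:
    - {"hand": 100, "x": 3, "y": -5, "z": 0, "yaw": -5}
    - {"hand": 100, "x": 3, "y": -5, "z": 0, "yaw": -5}
    - {"hand": 100, "x": 3, "y": -5, "z": 0, "yaw": -5}
    - {"hand": 100, "x": 2, "y": -5, "z": 0, "yaw": -5}
    - {"hand": 100, "x": 1, "y": -6, "z": 0, "yaw": -5}

```text
t: 1.52
position: [0.5266, 0.0483, 0.2662]
tcp_rot: [0.0, 0.612, 0.791, 0.0]
ft_force: [1.2, 0.3, -0.5]
grip_width: 0.0852
grasp_force: 0.0
```

arm_command:
  steps:
    - {"hand": 100, "x": 0, "y": -6, "z": 0, "yaw": -5}
    - {"hand": 100, "x": 0, "y": -6, "z": 0, "yaw": -5}
    - {"hand": 100, "x": 0, "y": -6, "z": 0, "yaw": -5}
    - {"hand": 100, "x": 0, "y": -5, "z": 0, "yaw": -5}
    - {"hand": 100, "x": 0, "y": -5, "z": 0, "yaw": -5}

```text
t: 2.15
position: [0.5256, -0.232, 0.2662]
tcp_rot: [-0.0, 0.769, 0.639, 0.0]
ft_force: [1.2, -0.4, -0.5]
grip_width: 0.0855
grasp_force: 0.0
```

arm_command:
  steps:
    - {"hand": 100, "x": 0.2, "y": -5, "z": 0, "yaw": -3}
    - {"hand": 100, "x": 0.2, "y": -4, "z": 0, "yaw": -3}
    - {"hand": 100, "x": 0, "y": 0, "z": 0, "yaw": 0}

```text
t: 2.52
position: [0.5284, -0.3242, 0.266]
tcp_rot: [0.001, 0.802, 0.597, -0.001]
ft_force: [0.0, 0.8, -0.2]
grip_width: 0.0854
grasp_force: 0.0
```

Run:
```python
from h import *
c=cam('wrist'); save(c,'wrist1.png'); np.savez('wrist1.npz',**{k:c[k] for k in('color','depth','K','wfc')})
o=r.get_obs(); print(o['position'],o['joint_positions'])
p=cloud(c);Z=p[...,2]
m=((Z>.165)&(Z<.185)&(c['depth']>0)).astype(np.uint8)
k,l,s,ce=cv2.connectedComponentsWithStats(m)
for i in range(1,k):
    if s[i,4]>100:
        q=p[l==i]; print(ce[i].round(1),s[i],'rect',cv2.minEnclosingCircle(q[:,:2].astype(np.float32)),q[:,2].mean(), onz(c,*ce[i],.175).round(4))
```

```text
[ 0.52907879 -0.32165515  0.26576726] [-0.00269592  0.45866364  0.66978039  1.70702574 -0.31478886  1.08714815
  0.47779763]
[35.3 80.6] [   7   51   58   60 1880] rect ((0.41886720061302185, -0.19656768441200256), 0.014555682428181171) 0.16575777079689055 [ 0.4245 -0.1986  0.175 ]
[314.9 252. ] [ 288  225   55   55 2321] rect ((0.5278047323226929, -0.32140377163887024), 0.015081462450325489) 0.17494161911890924 [ 0.5283 -0.3199  0.175 ]
[108.4 276.2] [  84  253   50   46 1269] rect ((0.40933361649513245, -0.3029404580593109), 0.014411410316824913) 0.16568396452712497 [ 0.4152 -0.3008  0.175 ]
[213.7 412.3] [192 394  44  37 940] rect ((0.43354836106300354, -0.40773797035217285), 0.01442585326731205) 0.16570168475475638 [ 0.439  -0.4014  0.175 ]
[365.8 417.5] [344 400  44  34 966] rect ((0.5264902710914612, -0.44023317098617554), 0.014456793665885925) 0.16572283489374653 [ 0.5276 -0.432   0.175 ]
```

View pics/wrist1.png

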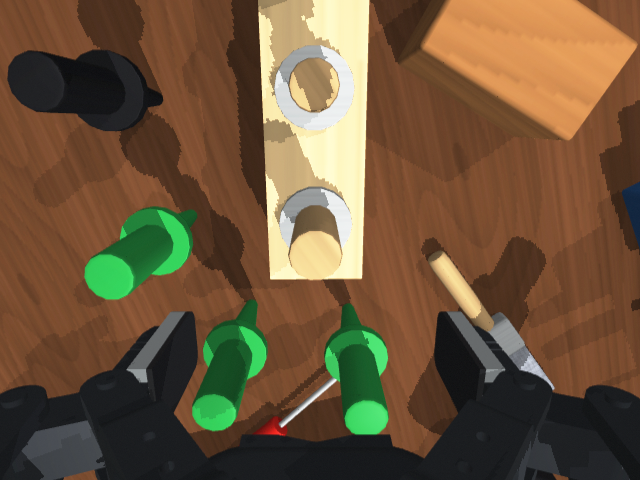

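The wrist view shows the pin top at (315,252) between the opening fingers, with the green pins clear of them. I'll descend and grip.

arm_command:
  steps:
    - {"hand": 100, "x": 0, "y": 0, "z": -4, "yaw": 0}
    - {"hand": 100, "x": 0, "y": 0, "z": -4, "yaw": 0}
    - {"hand": 100, "x": 0, "y": 0, "z": -3, "yaw": 0}
    - {"hand": 100, "x": 0, "y": 0, "z": -1, "yaw": 0}
    - {"hand": 100, "x": 0, "y": 0, "z": 0, "yaw": 0}

```text
t: 3.2
position: [0.5302, -0.3196, 0.1463]
tcp_rot: [-0.0, 0.8, 0.6, 0.0]
ft_force: [-0.6, 0.3, 0.3]
grip_width: 0.0856
grasp_force: 0.0
```

arm_command:
  steps:
    - {"hand": 0, "x": 0, "y": 0, "z": 0, "yaw": 0}
    - {"hand": 0, "x": 0, "y": 0, "z": 0, "yaw": 0}
    - {"hand": 0, "x": 0, "y": 0, "z": 0, "yaw": 0}
    - {"hand": 0, "x": 0, "y": 0, "z": 0, "yaw": 0}
    - {"hand": 0, "x": 0, "y": 0, "z": 0, "yaw": 0}

```text
t: 3.82
position: [0.53, -0.3206, 0.1471]
tcp_rot: [0.0, 0.8, 0.599, 0.0]
ft_force: [-1.9, 2.1, 5.5]
grip_width: 0.0285
grasp_force: 59.0
```

arm_command:
  steps:
    - {"hand": 0, "x": 0, "y": 0, "z": 0, "yaw": 0}
    - {"hand": 0, "x": 0, "y": 0, "z": 0, "yaw": 0}
    - {"hand": 0, "x": 0, "y": 0, "z": 0, "yaw": 0}
    - {"hand": 0, "x": 0, "y": 0, "z": 0, "yaw": 0}
    - {"hand": 0, "x": 0, "y": 0, "z": 0, "yaw": 0}

```text
t: 4.45
position: [0.53, -0.3206, 0.1471]
tcp_rot: [0.0, 0.8, 0.599, 0.0]
ft_force: [-1.7, 1.3, 6.5]
grip_width: 0.0287
grasp_force: 59.0
```

Gripped: the TCP is at z 0.147 with the collar seated at 95 mm, so home is also TCP z of about 0.147. I'll lift and carry it toward the joint.

arm_command:
  steps:
    - {"hand": 0, "x": 0, "y": 0, "z": 2, "yaw": 0}
    - {"hand": 0, "x": 0, "y": 0, "z": 4, "yaw": 0}
    - {"hand": 0, "x": 0, "y": 0, "z": 4, "yaw": 0}
    - {"hand": 0, "x": 0, "y": 0, "z": 4, "yaw": 0}
    - {"hand": 0, "x": 0, "y": 0, "z": 3, "yaw": 0}

```text
t: 5.08
position: [0.5298, -0.3208, 0.319]
tcp_rot: [0.001, 0.801, 0.599, 0.001]
ft_force: [1.7, -0.2, -2.4]
grip_width: 0.0288
grasp_force: 59.6
```

arm_command:
  steps:
    - {"hand": 0, "x": 0, "y": 4, "z": 0, "yaw": 0}
    - {"hand": 0, "x": 0, "y": 5, "z": 0, "yaw": 0}
    - {"hand": 0, "x": 0, "y": 5, "z": 0, "yaw": 0}
    - {"hand": 0, "x": 0, "y": 5, "z": 0, "yaw": 0}
    - {"hand": 0, "x": 0, "y": 5, "z": 0, "yaw": 0}

```text
t: 5.7
position: [0.5295, -0.0791, 0.3171]
tcp_rot: [0.0, 0.801, 0.599, 0.0]
ft_force: [0.1, -0.8, -3.5]
grip_width: 0.0288
grasp_force: 59.8
```

arm_command:
  steps:
    - {"hand": 0, "x": 0, "y": 5, "z": 0, "yaw": 0}
    - {"hand": 0, "x": 0, "y": 5, "z": 0, "yaw": 0}
    - {"hand": 0, "x": 0, "y": 5, "z": 0, "yaw": 0}
    - {"hand": 0, "x": 0, "y": 4, "z": 0, "yaw": 0}
    - {"hand": 0, "x": 0, "y": 2, "z": 0, "yaw": 0}

```text
t: 6.32
position: [0.5295, 0.1317, 0.3167]
tcp_rot: [-0.0, 0.8, 0.601, 0.0]
ft_force: [0.5, -1.4, -3.2]
grip_width: 0.0288
grasp_force: 59.8
```

arm_command:
  steps:
    - {"hand": 0, "x": 0, "y": 1, "z": 0, "yaw": 0}
    - {"hand": 0, "x": 0, "y": 0, "z": 0, "yaw": 0}
    - {"hand": 0, "x": 0, "y": 0, "z": 0, "yaw": 0}

```text
t: 6.7
position: [0.5301, 0.1376, 0.3164]
tcp_rot: [0.0, 0.801, 0.598, -0.0]
ft_force: [-0.1, 0.2, -1.3]
grip_width: 0.0284
grasp_force: 59.8
```

Run:
```python
from h import *
c=cam('wrist'); save(c,'wrist2.png'); np.savez('wrist2.npz',**{k:c[k] for k in('color','depth','K','wfc')})
o=r.get_obs(); print(o['position'],o['tcp_rot'],o['joint_positions'],o['grip_width'],o['ft_force'])
K=c['K']; w=c['wfc']; q=np.linalg.inv(w)@np.array([.5205,.241,.095,1]); print(K[0,2]+K[0,0]*q[0]/-q[2],K[1,2]+K[1,1]*q[1]/q[2])
```

```text
[0.53009505 0.13773178 0.31640454] [ 2.42954067e-04  8.01173726e-01  5.98431780e-01 -8.26415114e-05] [-0.74732703  0.2432937   0.51631101  1.8156516  -0.1321521   1.11677253
 -0.47323259] 0.028667152306993297 [ 0.32784487  0.30342815 -1.89731382]
267.35724485224284 89.0325186609235
```

View pics/wrist2.png

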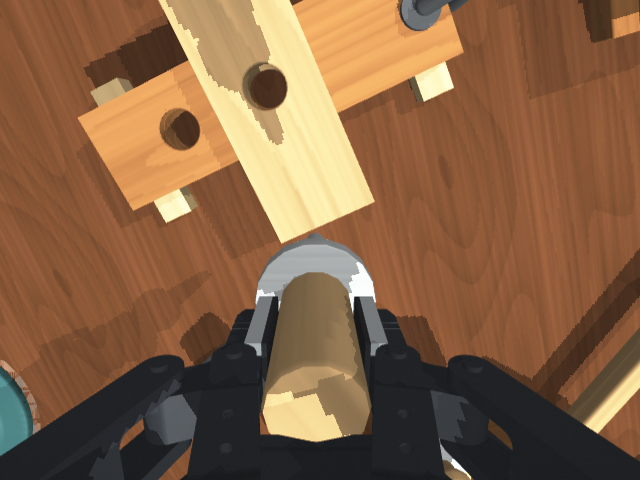

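The rail hole is at (265,86) with the timber hole visible inside it at about (268,87). The pin is upright between the fingers.

Run:
```python
from h import *
c=dict(np.load('wrist2.npz')); p=cloud(c); Z=p[...,2]
m=((Z>.089)&(Z<.101)&(c['depth']>0)).astype(np.uint8)
cs,h=cv2.findContours(m,cv2.RETR_CCOMP,cv2.CHAIN_APPROX_NONE)
for k,q in enumerate(cs):
    if h[0][k][3]>=0 and cv2.contourArea(q)>300:
        (u,v),ax,a=cv2.fitEllipse(q); print('rail hole',u,v,ax,onz(c,u,v,.095).round(4)); hull=q
print('rail z',np.median(Z[m>0]))
# timber lower hole: seen through: pts with z<.03 inside the hole
x,y,w,hh=cv2.boundingRect(hull); s=np.zeros_like(m); cv2.drawContours(s,[hull],-1,1,-1)
zz=Z[s>0]; print(np.histogram(zz,bins=[-.02,.01,.02,.03,.04,.05,.06,.08,.1]))
for lo,hi in((-.02,.012),(.05,.06)):
    g=((s>0)&(Z<hi)&(Z>lo)).astype(np.uint8); n=g.sum()
    if n>50: print(lo,n,p[g>0].mean(0).round(4),p[g>0].min(0).round(4),p[g>0].max(0).round(4))
# darker region rim: full floor view bounds (rim at z=.055 top or .025 bottom)
g=((s>0)&(Z<.05)).astype(np.uint8); q=max(cv2.findContours(g,0,cv2.CHAIN_APPROX_NONE)[0],key=cv2.contourArea)
(u,v),ax,a=cv2.fitEllipse(q); print('below .05 ellipse',u,v,ax,onz(c,u,v,.055).round(4))
# pin grip top and collar in hand
t=np.array([.5301,.1377]); d=np.linalg.norm(p[...,:2]-t,axis=-1)
for lo,hi,nm in((.338,.352,'griptop'),(.270,.285,'collar top')):
    g=(d<.035)&(Z>lo)&(Z<hi)&(c['depth']>0)
    print(nm,g.sum(),np.median(Z[g]),cv2.minEnclosingCircle(p[g][:,:2].astype(np.float32)))
```

```text
rail hole 264.6902160644531 86.71527862548828 (44.17107391357422, 47.47667694091797) [0.519  0.2432 0.095 ]
rail z 0.09562478958823936
(array([1009,    0,   34,   52,   24,  105,  229,  246]), array([-0.02,  0.01,  0.02,  0.03,  0.04,  0.05,  0.06,  0.08,  0.1 ]))
-0.02 1009 [0.5149 0.2506 0.0006] [ 0.4977  0.233  -0.0026] [0.532  0.2677 0.0027]
0.05 105 [0.51   0.2417 0.0562] [0.5008 0.2285 0.05  ] [0.5339 0.2611 0.0599]
below .05 ellipse 268.2358703613281 88.07769775390625 (35.88212203979492, 38.113624572753906) [0.5181 0.2455 0.055 ]
griptop 13585 0.3448742483856897 ((0.5300978422164917, 0.1377183049917221), 0.035052862018346786)
collar top 4381 0.2750001437384284 ((0.5285428166389465, 0.13654355704784393), 0.02592693269252777)
```

arm_command:
  steps:
    - {"hand": 0, "x": -0.25, "y": 3, "z": 0, "yaw": 0}
    - {"hand": 0, "x": -0.3, "y": 3, "z": -1, "yaw": 0}
    - {"hand": 0, "x": -0.2, "y": 2.5, "z": -2, "yaw": 0}
    - {"hand": 0, "x": -0.2, "y": 2.2, "z": -2, "yaw": 0}
    - {"hand": 0, "x": 0, "y": 0, "z": -1, "yaw": 0}

```text
t: 7.38
position: [0.5191, 0.248, 0.2537]
tcp_rot: [-0.0, 0.799, 0.601, -0.002]
ft_force: [0.8, -0.3, -2.4]
grip_width: 0.029
grasp_force: 59.8
```

arm_command:
  steps:
    - {"hand": 0, "x": 0, "y": 0, "z": 0, "yaw": 0}
    - {"hand": 0, "x": 0, "y": 0, "z": 0, "yaw": 0}

```text
t: 7.62
position: [0.5211, 0.2453, 0.2567]
tcp_rot: [0.0, 0.801, 0.599, 0.0]
ft_force: [0.7, -0.6, -2.3]
grip_width: 0.029
grasp_force: 59.8
```

Run:
```python
from h import *
print(r.get_obs()['position'])
A=[]
for n,b in(('scene',(380,40,490,230)),('side',(230,60,330,230))):
    c=cam(n); x0,y0,x1,y1=b; A.append(cv2.resize(cv2.cvtColor(c['color'][y0:y1,x0:x1],4),(390,590)))
    save(c,n+'1.png'); p=cloud(c)
cv2.imwrite('pics/both1.png',np.hstack(A))
```

```text
[0.52109681 0.24531052 0.2567411 ]
```

View pics/both1.png

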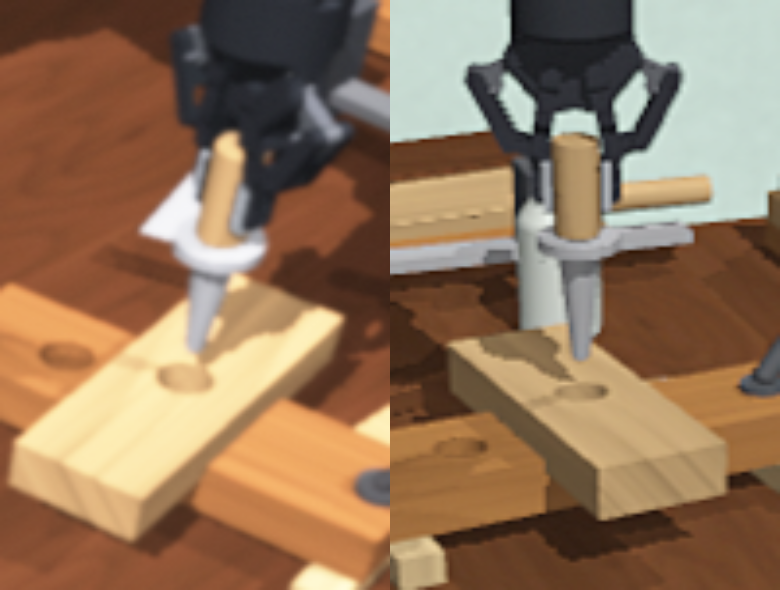

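Both views show the tip just above the rail hole (crop scene tip (195,352), hole (185,378); crop side tip (581,358), hole (581,391)). I'll check the relative offset.

Run:
```python
from h import *
for n,b,s,t,h in(('scene',(380,40),(390/110,590/190),(195,350),(185,378)),('side',(230,60),(3.9,590/170),(191,358),(191,391))):
    c=dict(np.load(n+'0.npz')); f=lambda q,z: onz(c,b[0]+q[0]/s[0],b[1]+q[1]/s[1],z)[:2].round(4)
    print(n,'tip',f(t,.121),'hole',f(h,.095))
```

```text
scene tip [0.523  0.2427] hole [0.5212 0.2419]
side tip [0.5216 0.2377] hole [0.5209 0.2374]
```

arm_command:
  steps:
    - {"hand": 0, "x": -0.1, "y": -0.05, "z": -1, "yaw": 0}
    - {"hand": 0, "x": 0, "y": 0, "z": -1.5, "yaw": 0}
    - {"hand": 0, "x": 0, "y": 0, "z": -1.5, "yaw": 0}
    - {"hand": 0, "x": 0, "y": 0, "z": -1, "yaw": 0}
    - {"hand": 0, "x": 0, "y": 0, "z": 0, "yaw": 0}

```text
t: 8.35
position: [0.5188, 0.2457, 0.205]
tcp_rot: [0.0, 0.8, 0.599, -0.001]
ft_force: [0.5, 0.8, -1.7]
grip_width: 0.0289
grasp_force: 59.8
```

arm_command:
  steps:
    - {"hand": 0, "x": 0, "y": 0, "z": -1, "yaw": 0}
    - {"hand": 0, "x": 0, "y": 0, "z": -1, "yaw": 0}
    - {"hand": 0, "x": 0, "y": 0, "z": -0.5, "yaw": 0}
    - {"hand": 0, "x": 0, "y": 0, "z": 0, "yaw": 0}

```text
t: 8.85
position: [0.5191, 0.2459, 0.1808]
tcp_rot: [0.0, 0.8, 0.599, -0.0]
ft_force: [-0.0, -0.1, -3.4]
grip_width: 0.0285
grasp_force: 59.8
```

arm_command:
  steps:
    - {"hand": 0, "x": 0, "y": 0, "z": -1, "yaw": 0}
    - {"hand": 0, "x": 0, "y": 0, "z": -1, "yaw": 0}
    - {"hand": 0, "x": 0, "y": 0, "z": -0.5, "yaw": 0}
    - {"hand": 0, "x": 0, "y": 0, "z": 0, "yaw": 0}
    - {"hand": 0, "x": 0, "y": 0, "z": 0, "yaw": 0}

```text
t: 9.48
position: [0.5196, 0.246, 0.1564]
tcp_rot: [0.0, 0.8, 0.599, 0.0]
ft_force: [-0.5, -0.7, -3.0]
grip_width: 0.0288
grasp_force: 59.8
```

arm_command:
  steps:
    - {"hand": 0, "x": 0, "y": 0, "z": -0.5, "yaw": 0}
    - {"hand": 0, "x": 0, "y": 0, "z": -0.3, "yaw": 0}
    - {"hand": 0, "x": 0, "y": 0, "z": -0.2, "yaw": 0}
    - {"hand": 0, "x": 0, "y": 0, "z": 0, "yaw": 0}

```text
t: 9.98
position: [0.5192, 0.246, 0.1471]
tcp_rot: [-0.0, 0.8, 0.599, -0.0]
ft_force: [-3.4, -1.1, 5.0]
grip_width: 0.0287
grasp_force: 60.5
```

arm_command:
  steps:
    - {"hand": 0, "x": 0, "y": 0, "z": -0.1, "yaw": 0}
    - {"hand": 0, "x": 0, "y": 0, "z": 0, "yaw": 0}
    - {"hand": 0, "x": 0, "y": 0, "z": 0, "yaw": 0}

```text
t: 10.35
position: [0.5193, 0.246, 0.1471]
tcp_rot: [-0.001, 0.8, 0.599, 0.0]
ft_force: [-5.4, -1.6, 12.5]
grip_width: 0.0288
grasp_force: 61.4
```

Run:
```python
from h import *
A=[]
for n,b in(('scene',(380,70,490,230)),('side',(230,90,330,230))):
    c=cam(n); x0,y0,x1,y1=b; A.append(cv2.resize(cv2.cvtColor(c['color'][y0:y1,x0:x1],4),(390,560)))
cv2.imwrite('pics/both2.png',np.hstack(A))
```

```text
(no output)
```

View pics/both2.png

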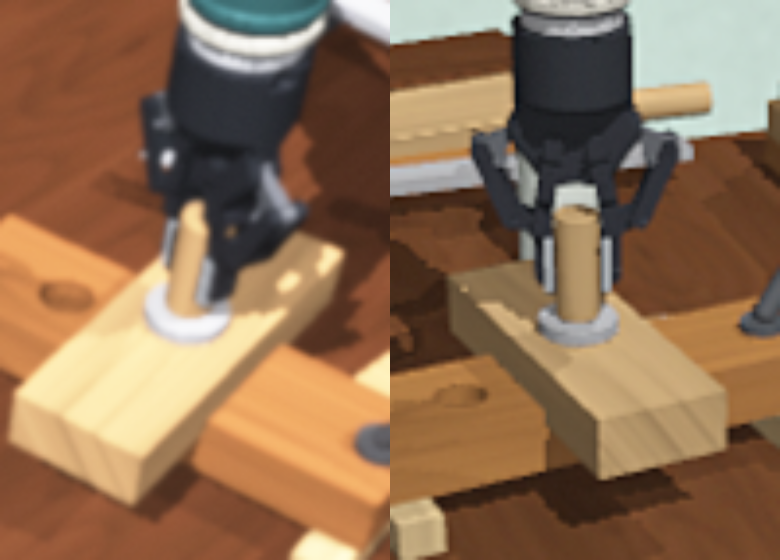

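The collar sits flat on the rail in both views (crop (187,310) and (578,322)), and it carries 12 N. I'll open and retreat.

arm_command:
  steps:
    - {"hand": 0, "x": 0, "y": 0, "z": 0.1, "yaw": 0}
    - {"hand": 40, "x": 0, "y": 0, "z": 0, "yaw": 0}
    - {"hand": 70, "x": 0, "y": 0, "z": 0, "yaw": 0}
    - {"hand": 100, "x": 0, "y": 0, "z": 0, "yaw": 0}
    - {"hand": 100, "x": 0, "y": 0, "z": 0, "yaw": 0}

```text
t: 11.08
position: [0.5194, 0.246, 0.1462]
tcp_rot: [0.0, 0.8, 0.599, -0.0]
ft_force: [0.7, -0.1, 0.5]
grip_width: 0.0844
grasp_force: 0.0
```

arm_command:
  steps:
    - {"hand": 100, "x": 0, "y": 0, "z": 0, "yaw": 0}
    - {"hand": 100, "x": 0, "y": 0, "z": 0, "yaw": 0}
    - {"hand": 100, "x": 0, "y": 0, "z": 2, "yaw": 0}
    - {"hand": 100, "x": 0, "y": 0, "z": 4, "yaw": 0}
    - {"hand": 100, "x": 0, "y": 0, "z": 5, "yaw": 0}

```text
t: 11.7
position: [0.5187, 0.2457, 0.2566]
tcp_rot: [0.0, 0.8, 0.599, -0.001]
ft_force: [0.6, 1.3, -0.1]
grip_width: 0.0851
grasp_force: 0.0
```

arm_command:
  steps:
    - {"hand": 100, "x": 0, "y": 0, "z": 3, "yaw": 0}
    - {"hand": 100, "x": 0, "y": 0, "z": 0, "yaw": 0}
    - {"hand": 100, "x": 0, "y": 0, "z": 0, "yaw": 0}

```text
t: 12.08
position: [0.5188, 0.2459, 0.2855]
tcp_rot: [-0.0, 0.8, 0.6, -0.001]
ft_force: [-0.7, 0.3, 0.0]
grip_width: 0.0855
grasp_force: 0.0
```

Run:
```python
from h import *
A=[]
for n,b in(('scene',(380,70,490,230)),('side',(230,90,330,230))):
    c=cam(n); x0,y0,x1,y1=b; A.append(cv2.resize(cv2.cvtColor(c['color'][y0:y1,x0:x1],4),(390,560)))
cv2.imwrite('pics/both3.png',np.hstack(A))
c=cam('wrist'); p=cloud(c); t=np.array([.519,.244]); d=np.linalg.norm(p[...,:2]-t,axis=-1)
for lo,hi in((.165,.185),(.1,.112)):
    g=(d<.035)&(p[...,2]>lo)&(p[...,2]<hi)&(c['depth']>0); q=p[g]; print(len(q),np.median(q[:,2]),q[:,2].min(),q[:,2].max(),cv2.minEnclosingCircle(q[:,:2].astype(np.float32)))
```

```text
1967 0.17539840721003666 0.16501978701836778 0.17767640043127605 ((0.5177487730979919, 0.2449522465467453), 0.015029015019536018)
1748 0.10558113997151816 0.10010046875846113 0.11188161266119312 ((0.5176541805267334, 0.24466201663017273), 0.026011567562818527)
```

View pics/both3.png

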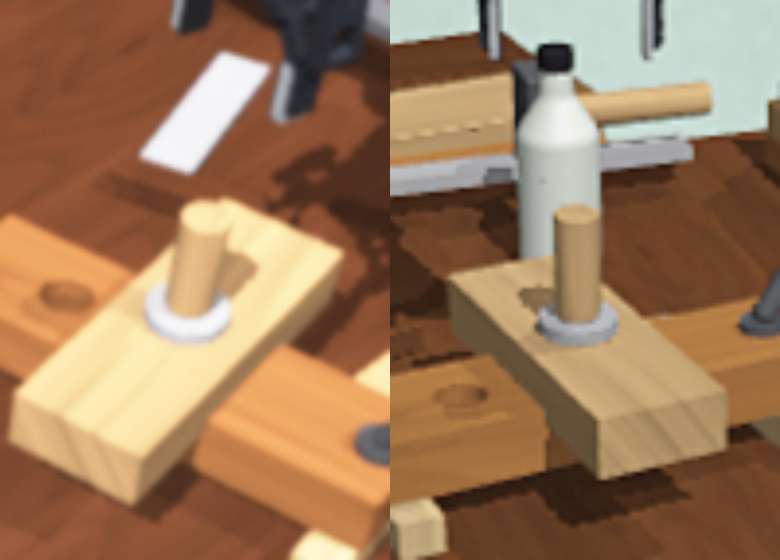

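The pin stands upright with its collar flat (collar top 0.105, grip top 0.175), and the gripper is clear.

```bash
python3 -c "
from h import *
print(workorder.hand_in())"
```

```text
the job is handed in; nothing more can be done
None
```

The long pin is through both timbers with its steel collar flat on the rail and its grip upright; I let go, backed the gripper clear, and handed the job in at about 12 s (no verdict was returned).

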